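# Slide the chopping board out over the sink to drip

### The job

Push the thin wooden chopping board along the draining board toward the sink until its end sticks out over the sink by about 4 cm, square to the draining board's edge, so that it drips into the basin and a hand can get under it. Only slide it with the fingers, flat on the ribs: do not pick it up. Leave the cups, mortar, egg cup, small dish and colander where they stand.

Things in the scene. Friction and masses are not known exactly. Their poses are not given: they have to be found in the camera images.
- drainer: one-piece aluminium sink top, fixed, frame tilted with its ribbed draining board, which falls 2 degrees to the basin on the robot's right. Origin: middle of the board's open edge, where the drop into the basin begins, on the rib crests that things stand on. z up out of the ribs, y up the fall (away from the basin), x along the edge (away from the robot). Ribs: z 0, x +-220 mm, y 0 to 600 mm
- edge (a point): the same middle of the draining board's open edge, 14 mm above the worktop (drainer's origin). The basin beyond it is 155 mm deep (drainer y 0 to -380 mm). A level rim runs along both sides (drainer x beyond +-220 mm) and the other end of the ribs: its top is 27 mm above the ribs at the open edge, 6 mm at the other end. A bottle brush is clipped along the far rim (y 300 to 590 mm), up to 90 mm above it
- board: the thin wooden chopping board, a plain rectangle 190 x 140 mm, 8 mm thick, about 0.2 kg, lying flat on the ribs, with a 14 mm hanging hole near the end away from the sink. Origin: centre of its underside. Its y axis runs along its 190 mm length, from the sink end to the hole end; x along its 140 mm width; z up out of its face. At the start it may be skewed by up to 20 degrees
- board_end (a point): middle of the chopping board's end edge that faces the sink, half-way through its thickness: 95 mm from the board's origin along its -y, 4 mm above its underside; axes as the board's
- cups: two thin purple plastic cups nested one in the other (two rims, one 14 mm above the other), 79 mm across the rim, 99 mm high. Loose, stands upright on the draining board; origin at the centre of its underside, z up. To be left alone
- mortar: a short wooden mortar, 78 mm across, 70 mm high. Loose, stands upright on the draining board; origin at the centre of its underside, z up. To be left alone
- eggcup: a white ceramic egg cup on a foot, 49 mm across, 64 mm high. Loose, stands upright on the draining board; origin at the centre of its underside, z up. To be left alone
- ramekin: a low fluted white ceramic dish, 78 mm across, 42 mm high. Loose, stands upright on the draining board; origin at the centre of its underside, z up. To be left alone
- colander: a stainless colander on a foot, 180 mm across the rim (216 mm over its two loop handles), 84 mm high, at the end of the draining board away from the sink. Loose, stands upright on the draining board; origin at the centre of its underside, z up. To be left alone

How it is judged:
At the end, for the whole second after the job is handed in: The chopping board lies flat and at rest on the draining board's ribs with the middle of its sink end 28 to 52 mm out past the edge, its length square to the edge within 0.10 rad (6 degrees), and the cups, mortar, egg cup, small dish and colander each within 15 mm of where they stood (y of board_end in the frame of drainer between -0.052 and -0.028 m and angle between the y axis of board and the y axis of drainer, either way round below 0.1 rad and angle between the z axis of board and the z axis of drainer, either way round below 0.04 rad and z of board in the frame of drainer between -0.004 and 0.005 m and linear speed of board below 0.01 m/s and distance of each of cups, mortar, eggcup, ramekin, colander from where it was at the start of the episode below 0.015 m); the robot touches nothing.
It fails at once if the chopping board is lifted: its middle rises more than 10 mm off the ribs (z of board in the frame of drainer above 0.01 m).
It fails at once if the chopping board is tipped up by more than 0.12 rad (7 degrees) (angle between the z axis of board and the z axis of drainer, either way round above 0.12 rad).
It fails at once if a bystander on the draining board is moved by more than 15 mm (distance of any of cups, mortar, eggcup, ramekin, colander from where it was at the start of the episode above 0.015 m).
It also fails if it takes over 35 s, if anything falls off the work surface, if the arm or the gripper's body presses on something with over 40 N, if the wrist force passes 120 N, or if a joint passes its speed limit or range.

### The arm

A 7-joint arm with a two-finger parallel gripper is mounted at the origin on the work surface. World frame = base frame: x ahead of the robot, y to its left, z up, the work surface at z = 0. Lengths are in m, angles in rad, forces in N, time in s.
With the tool pointing down it reaches from about 0.35 to 0.9 m from the base axis. Payload 19.9 kg.
Tool frame: the origin (TCP) lies between the finger pads; the fingertips stand 19 mm ahead of it and the grasp point (between the pads) is the TCP; z points along the fingers, y is the direction in which the jaws open and shut (so a half turn about z gives the same grasp; the last joint's range is limited). The gripper opens to 94 mm and grips with 3 to 60 N. Pads are 16 mm wide; open, the fingers measure 119 mm over their backs; the gripper's body (75 mm by 177 mm) begins 78 mm behind the grasp point.
Start: joints at [1.266, 0.417, -0.01, 1.614, 0.005, 1.111, -0.053], TCP at [0.163, -0.603, 0.224] pointing down, gripper open.
Joint ranges: [-2.81, 2.81], [-0.39, 2.02], [-1.27, 1.25], [0.06, 2.57], [-1.19, 4.33], [0.19, 2], [-2.82, 2.82]. Speed limits (rad/s): [1.89, 1.89, 2.39, 2.39, 3.01, 3.01, 3.01].

### API

Orientations are given as a 3x3 rotation matrix whose columns are the frame's x, y, z axes.
In Python, from rig import robot gives the robot as it stands. Calls block until the motion is done:
- robot.move_ptp(position, orientation): joint-space move of the TCP to a pose.
- robot.move_linear(position, velocity=0.15, frame=None, threshold=None): straight line of the TCP; frame=None keeps the orientation; velocity is the mean speed in m/s. With threshold (N) it stops when the force on the tool has changed by that much, and returns True; else False.
- robot.goto_joints(angles): joint-space move.
- robot.gripper_to(opening): finger opening in m; the grip force is fixed at half the most; returns when the fingers have stopped.
- robot.pause(seconds).
- robot.ik(position, orientation): joint angles nearest the present ones, or None.
- robot.get_state(): the state.
- robot.grab_frame(name): name is "side" or "top" or "wrist"; returns the picture (480x640x3 uint8, red, green, blue); there is no depth.
- robot.camera_info(name): a dict with "fx", "fy", "cx", "cy" (pixels), "rvec" (rotation vector, rad) and "tvec" (3), from world to camera coordinates, as OpenCV has them. Camera axes: x right, y down, z forward; pixel columns grow to the right and rows downward; lengths in m; the calibration is good to about 2 mm. A picture is of the moment at which its call begins: read the wrist's pose just before it. camera_info takes no time and is no camera call; for the wrist camera it gives the pose at the moment of the call.
A pose or a line that the arm cannot do raises robot.PlanningError and nothing moves.
- robot.sign_off(): hands the job in, once; it reports no verdict.
The state is a dict: "time": time; "qpos": joint angles; "joint_vel": joint speeds; "effort": joint torques, N m; "ee_pos": TCP position; "tool_rot": TCP orientation; "force": force on the tool from outside, world axes, zero at the start; "moment": the same for the moment, N m; "opening": finger opening in m.
Only numpy, scipy, OpenCV 4.12 (cv2) and the standard library are available. Lean on these libraries where they do the work, as an engineer would, in place of code of your own. Each camera call takes 0.05 s, during which the arm holds its last target.

## Working session

There is one attempt and no reset: what is moved stays moved. The work goes in short steps, each a Python script; the robot and the scene stay as the last script left them, time stands still between calls to the robot, and variables do not carry over. Pictures are saved under pics/ and viewed, and the job is handed in when it is done.

```bash
ls; mkdir -p pics; python3 - <<'E'
from rig import robot
import cv2
for n in ("side","top","wrist"):
    i=robot.camera_info(n); print(n,i)
    cv2.imwrite(f"pics/{n}0.png",robot.grab_frame(n)[:,:,::-1])
s=robot.get_state(); print(s)
E
```

```text
pics
side {'fx': 465.1747398902993, 'fy': 465.1747398902993, 'cx': 320.5920960551832, 'cy': 240.43227635252416, 'rvec': array([ 2.2898486 , -0.03920111,  0.04530156]), 'tvec': array([-0.56571019,  0.1426137 ,  0.65361659])}
top {'fx': 438.3012933310968, 'fy': 438.3012933310968, 'cx': 315.0050150465647, 'cy': 240.6941803370902, 'rvec': array([ 2.15004627, -2.1179244 ,  0.22268905]), 'tvec': array([0.13566566, 0.56627023, 0.70850618])}
wrist {'fx': 340.0302166342116, 'fy': 340.0302166342116, 'cx': 321.76843138705954, 'cy': 245.1813835737002, 'rvec': array([-2.32009281,  1.77811692,  0.23731728]), 'tvec': array([-0.62360915, -0.02776232,  0.39031325])}
{'time': 0.15, 'qpos': array([ 1.26551295,  0.41782078, -0.01030858,  1.61404025,  0.0046894 ,
        1.11070446, -0.0529893 ]), 'joint_vel': array([-1.06312322e-03, -1.74692213e-03, -1.23193848e-03, -1.34408686e-03,
       -5.83746299e-05, -8.50745501e-04,  4.62108549e-04]), 'effort': array([ 1.62339085e-03, -8.51530838e+01,  6.39038812e-01, -4.26137745e+01,
       -4.88199131e-02,  1.71941140e-02,  1.35651267e-04]), 'ee_pos': array([ 0.16288532, -0.60311283,  0.22397716]), 'tool_rot': array([[ 9.65405526e-01,  2.60752897e-01, -3.11648475e-04],
       [ 2.60753075e-01, -9.65405112e-01,  8.96297747e-04],
       [-6.71547967e-05, -9.46554096e-04, -9.99999550e-01]]), 'force': array([-0.89999896,  0.12152976,  0.42820312]), 'moment': array([ 0.04029566, -0.02298929,  0.05545303]), 'opening': 0.09392655102471065}
```

View pics/side0.png

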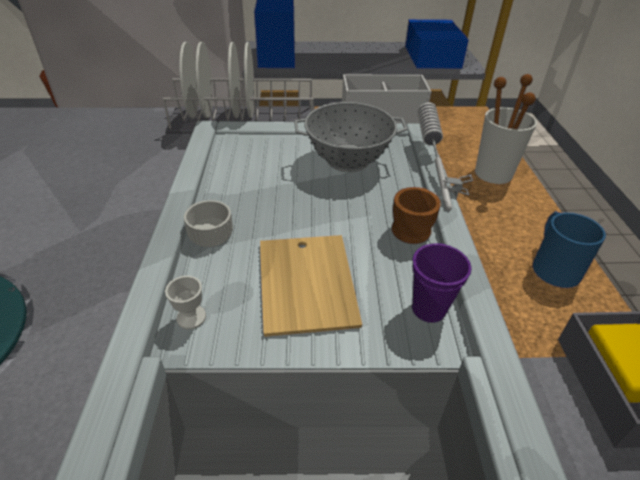

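View pics/top0.png

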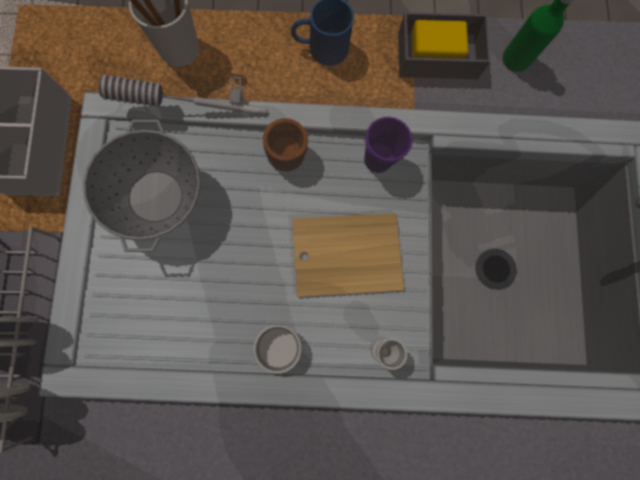

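View pics/wrist0.png

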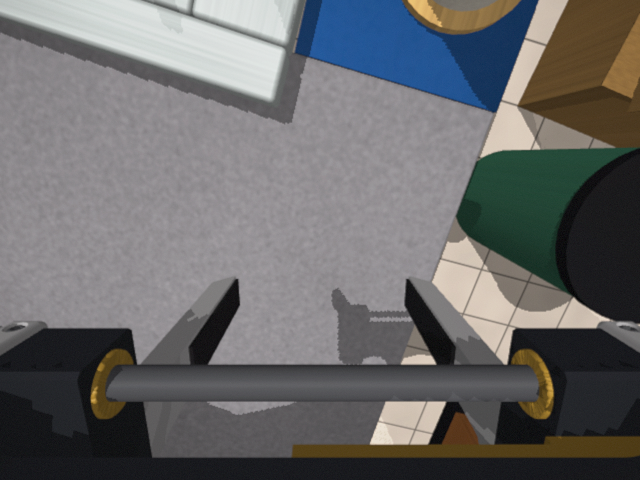

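The top view shows the board with corners at about (293,218), (397,214), (403,291) and (297,296), and the open edge near column 431. In the side view the edge is near row 368. Next I'll measure both.

```bash
cat > h.py <<'E'
import numpy as np, cv2
from rig import robot
def cam(n):
    i=robot.camera_info(n); R,_=cv2.Rodrigues(i["rvec"]); K=np.array([[i["fx"],0,i["cx"]],[0,i["fy"],i["cy"]],[0,0,1]])
    return K,R,np.array(i["tvec"])
def ray(n,uv):
    K,R,t=cam(n); uv=np.atleast_2d(np.asarray(uv,float))
    d=np.c_[uv,np.ones(len(uv))]@np.linalg.inv(K).T@R
    return -R.T@t,d
def plane(n,uv,p0,nrm):
    o,d=ray(n,uv); return o+d*(((p0-o)@nrm)/(d@nrm))[:,None]
def tri(uv1,uv2,n1="top",n2="side"):
    o1,d1=ray(n1,uv1);o2,d2=ray(n2,uv2); out=[]
    for a,b in zip(d1,d2):
        a=a/np.linalg.norm(a);b=b/np.linalg.norm(b)
        s=np.linalg.lstsq(np.c_[a,-b],o2-o1,rcond=None)[0]
        p,q=o1+a*s[0],o2+b*s[1]; out.append(np.r_[(p+q)/2,np.linalg.norm(p-q)])
    return np.array(out)
def boardmask(im,box):
    h=cv2.cvtColor(im,cv2.COLOR_RGB2HSV); m=cv2.inRange(h,(8,70,60),(28,255,255))
    k=np.zeros_like(m); x0,y0,x1,y1=box; k[y0:y1,x0:x1]=255; m&=k
    n,l,s,c=cv2.connectedComponentsWithStats(m); j=1+np.argmax(s[1:,4]); return (l==j).astype(np.uint8)*255
def quad(m):
    c=max(cv2.findContours(m,cv2.RETR_EXTERNAL,cv2.CHAIN_APPROX_NONE)[0],key=cv2.contourArea)
    hull=cv2.convexHull(c); a=cv2.approxPolyDP(hull,0.04*cv2.arcLength(hull,True),True)[:,0].astype(float)
    pts=c[:,0].astype(float); L=[]
    for i in range(len(a)):
        p,q=a[i],a[(i+1)%len(a)]; d=(q-p)/np.linalg.norm(q-p); r=pts-p
        s=r@d; e=abs(r@[-d[1],d[0]]); k=(e<3)&(s>6)&(s<np.linalg.norm(q-p)-6)
        vx,vy,x,y=cv2.fitLine(pts[k].astype(np.float32),cv2.DIST_HUBER,0,.01,.01).ravel(); L.append(np.array([vy,-vx,-(vy*x-vx*y)]))
    o=[]
    for i in range(len(a)):
        p=np.cross(L[i-1],L[i]); o.append(p[:2]/p[2])
    return np.array(o)
BOX={"top":(220,180,480,330),"side":(230,215,390,400)}
E
python3 - <<'E'
from h import *
np.set_printoptions(precision=4,suppress=True)
for n in("top","side"):
    im=cv2.imread(f"pics/{n}0.png")[:,:,::-1].copy()
    q=quad(boardmask(im,BOX[n])); print(n,q.tolist())
    print(plane(n,q,np.array([0,0,.028]),np.array([0,0,1.])))
t=cv2.imread("pics/top0.png");s=cv2.imread("pics/side0.png")
cv2.imwrite("pics/tc.png",cv2.resize(t[120:400,380:480],None,fx=2,fy=2,interpolation=cv2.INTER_CUBIC))
cv2.imwrite("pics/sc.png",cv2.resize(s[330:400,130:510],None,fx=2,fy=2,interpolation=cv2.INTER_CUBIC))
E
```

```text
top [[395.4045715332031, 213.16159057617188], [403.570068359375, 289.6534729003906], [296.7840881347656, 295.897705078125], [292.4120788574219, 218.3983154296875]]
[[ 0.6219 -0.0017  0.028 ]
 [ 0.4836 -0.0132  0.028 ]
 [ 0.47    0.1742  0.028 ]
 [ 0.6087  0.1849  0.028 ]]
side [[340.7758483886719, 235.3227996826172], [361.9659423828125, 326.5104675292969], [263.46942138671875, 335.6589660644531], [259.75225830078125, 240.75100708007812]]
[[ 0.6087  0.1854  0.028 ]
 [ 0.6236 -0.0121  0.028 ]
 [ 0.4862 -0.0241  0.028 ]
 [ 0.4702  0.174   0.028 ]]
```

View pics/tc.png

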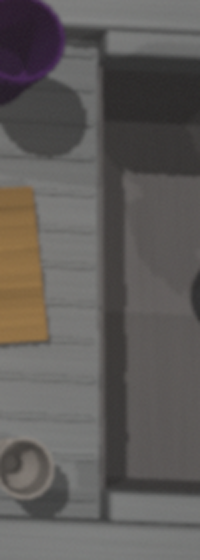

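View pics/sc.png

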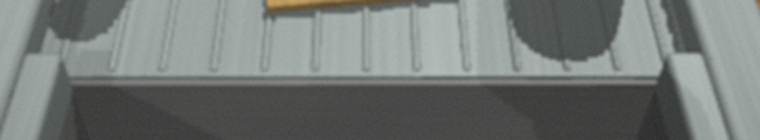

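```bash
python3 - <<'E'
from h import *
np.set_printoptions(precision=4,suppress=True)
t=cv2.cvtColor(cv2.imread("pics/top0.png"),cv2.COLOR_BGR2GRAY).astype(int);s=cv2.cvtColor(cv2.imread("pics/side0.png"),cv2.COLOR_BGR2GRAY).astype(int)
for r in (200,240,280,320,350): print("top",r,t[r,422:444])
for c in (200,260,320,380,440): print("side",c,s[358:378,c])
Z=np.array([0,0,1.])
for z in(.014,):
  print(plane("top",[(428,200),(430,200),(432,200),(434,200)],Z*z,Z)[:,:2]); print(plane("side",[(320,366),(320,368),(320,370),(320,372)],Z*z,Z)[:,:2])
# rib/rim lines ends
print("corner L/R side", plane("side",[(168,369),(459,369)],Z*.014,Z))
print("top corners", plane("top",[(431,139),(431,378)],Z*.014,Z))
E
```

```text
top 200 [ 96  95  96  96  98 100  99  92  86  78  68  65  63  61  59  57  56  58
  58  57  56  57]
top 240 [119 119 118 118 118 116 110 101  94  83  72  64  65  67  66  66  64  64
  65  71  82  94]
top 280 [120 119 120 118 119 118 110 102  94  85  68  60  60  58  60  59  57  59
  59  65  76  87]
top 320 [119 120 122 119 119 120 116 106  97  87  74  62  58  59  58  60  59  58
  58  57  63  76]
top 350 [106 103 102 104 104 107 103  94  84  82  72  62  59  57  57  59  58  58
  59  57  63  75]
side 200 [163 161 163 162 162 163 162 163 161 149 116 106 121 126 104  78  74  72
  73  73]
side 260 [151 151 148 145 144 145 147 154 162 155 123 106 122 127 104  82  73  76
  75  73]
side 320 [170 171 169 169 171 170 170 172 172 159 125 113 128 126 100  78  70  71
  74  74]
side 380 [169 167 170 170 168 170 172 168 171 153 115 109 125 122  95  71  64  63
  62  66]
side 440 [162 160 158 158 154 149 147 155 168 157 112 109 129 122  86  63  62  64
  66  64]
[[ 0.6519 -0.0662]
 [ 0.652  -0.0699]
 [ 0.6521 -0.0737]
 [ 0.6521 -0.0774]]
[[ 0.5624 -0.0655]
 [ 0.5623 -0.0685]
 [ 0.5622 -0.0716]
 [ 0.5621 -0.0746]]
corner L/R side [[ 0.362  -0.064   0.014 ]
 [ 0.748  -0.0757  0.014 ]]
top corners [[ 0.7731 -0.0762  0.014 ]
 [ 0.3332 -0.0602  0.014 ]]
```

```bash
python3 - <<'E'
from h import *
t=cv2.imread("pics/top0.png");s=cv2.imread("pics/side0.png")
cv2.imwrite("pics/tl.png",cv2.resize(t[210:410,40:190],None,fx=3,fy=3,interpolation=cv2.INTER_CUBIC))
cv2.imwrite("pics/sl.png",cv2.resize(s[110:170,170:430],None,fx=3,fy=3,interpolation=cv2.INTER_CUBIC))
E
```

```text
(no output)
```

View pics/tl.png

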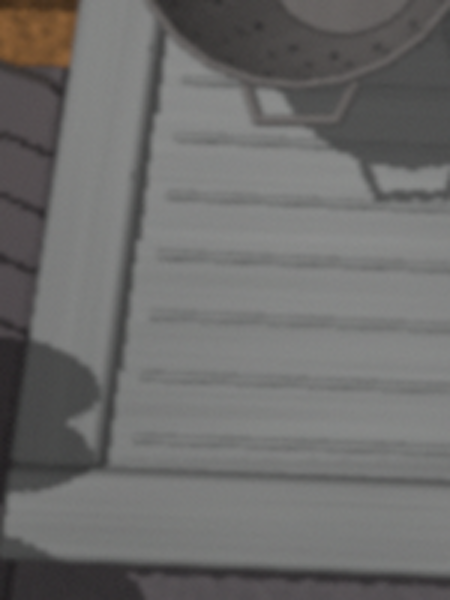

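View pics/sl.png

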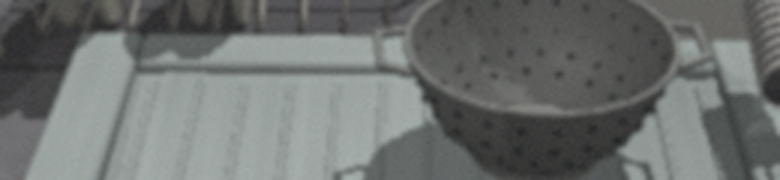

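```bash
python3 - <<'E'
from h import *
np.set_printoptions(precision=4,suppress=True)
Z=np.array([0,0,1.])
a=plane("top",[(76.5,356.7),(91,243)],Z*.035,Z); b=plane("side",[(236.7,133.5),(290,133.5)],Z*.035,Z); print(a,b)
yaw=-.034
yd=np.array([-np.sin(yaw),np.cos(yaw)]);print("yd",yd)
for lab,p in(("toplip1",plane("top",[(428.5,260)],Z*.014,Z)),("toplip2",plane("top",[(432,260)],Z*.014,Z)),("side1",plane("side",[(320,367.8)],Z*.014,Z)),("side2",plane("side",[(320,372)],Z*.014,Z)),("topend",a),("sideend",b)):
    print(lab,p[:,:2]@yd)
E
```

```text
[[0.3637 0.5386 0.035 ]
 [0.5563 0.5352 0.035 ]] [[0.3991 0.5349 0.035 ]
 [0.5193 0.5342 0.035 ]]
yd [0.034  0.9994]
toplip1 [-0.0448]
toplip2 [-0.0512]
side1 [-0.0491]
side2 [-0.0555]
topend [0.5507 0.5538]
sideend [0.5482 0.5515]
```

```bash
cat >> h.py <<'E'
def drainer(yaw,s0=-.0485,xc=.553):
    a=np.radians(2); y=np.array([-np.sin(yaw)*np.cos(a),np.cos(yaw)*np.cos(a),np.sin(a)]); x=np.array([np.cos(yaw),np.sin(yaw),0]); z=np.cross(x,y)
    # origin: at lateral xc (world x), s = s0
    o=np.array([xc,(s0-xc*-np.sin(yaw))/np.cos(yaw),.014]); return o,np.c_[x,y,z]
E
python3 - <<'E'
from h import *
np.set_printoptions(precision=4,suppress=True)
o,R=drainer(-.034);print(o)
for n,box in(("top",(90,130,430,390)),("side",(160,120,470,380))):
    g=cv2.cvtColor(cv2.imread(f"pics/{n}0.png"),cv2.COLOR_BGR2GRAY)
    L=cv2.createLineSegmentDetector().detect(g)[0][:,0]
    P=[]
    for l in L:
        x0,y0,x1,y1=box
        if not all(x0<u<x1 and y0<v<y1 for u,v in(l[:2],l[2:])): continue
        p=plane(n,[l[:2],l[2:]],o,R[:,2]); d=(p[1]-p[0])[:2]; k=np.linalg.norm(d)
        if k<.07: continue
        a=np.arctan2(d[1],d[0]); a=(a-np.pi/2+np.pi/2)%np.pi-np.pi/2  # dir along y -> yaw
        P.append((k,a, p[:,0].mean(),p[:,1].mean()))
    P=np.array(P); 
    A=[(q[1]-0) for q in P]
    for q in P: 
        y=((q[1]-np.pi/2+np.pi/2)%np.pi)-np.pi/2 # yaw if line along y
        print(n,"len %.3f along %.4f  x %.3f y %.3f"%(q[0],q[1],q[2],q[3]))
E
```

```text
[ 0.553  -0.0673  0.014 ]
top len 0.085 along -0.8869  x 0.690 y 0.030
top len 0.104 along -0.0320  x 0.772 y 0.107
top len 0.185 along 0.0742  x 0.473 y 0.075
top len 0.118 along -0.0437  x 0.333 y 0.115
top len 0.142 along -0.0309  x 0.337 y 0.081
top len 0.183 along 0.0767  x 0.479 y 0.076
top len 0.098 along -0.0296  x 0.687 y 0.079
top len 0.081 along -0.0311  x 0.530 y 0.478
top len 0.126 along -0.0342  x 0.728 y 0.305
top len 0.125 along -0.0321  x 0.762 y 0.312
top len 0.127 along -0.0295  x 0.524 y 0.276
top len 0.097 along -0.0287  x 0.756 y 0.106
top len 0.123 along -0.0335  x 0.693 y 0.277
top len 0.113 along -0.0264  x 0.496 y 0.463
top len 0.140 along -0.0263  x 0.460 y 0.419
top len 0.108 along -0.0057  x 0.356 y 0.088
top len 0.072 along -0.0322  x 0.424 y 0.344
top len 0.084 along -0.0386  x 0.557 y 0.265
top len 0.085 along -0.0311  x 0.661 y 0.140
top len 0.086 along -0.0332  x 0.653 y 0.085
top len 0.079 along -0.0298  x 0.367 y 0.414
side len 0.170 along 1.5570  x 0.433 y 0.591
side len 0.243 along -0.0428  x 0.295 y 0.444
side len 0.389 along 1.5412  x 0.553 y -
[... 680 characters left out ...]
0.348 y 0.405
side len 0.266 along -0.0366  x 0.340 y 0.417
side len 0.075 along -0.0834  x 0.819 y 0.374
side len 0.172 along 0.0769  x 0.478 y 0.079
side len 0.072 along 0.7327  x 0.582 y 0.506
side len 0.127 along -0.0245  x 0.653 y 0.057
side len 0.088 along -0.0269  x 0.693 y 0.078
side len 0.193 along -0.0308  x 0.660 y 0.099
side len 0.123 along -0.0278  x 0.693 y 0.273
side len 0.128 along -0.0322  x 0.699 y 0.282
side len 0.138 along -0.0267  x 0.730 y 0.391
side len 0.140 along -0.0303  x 0.736 y 0.400
side len 0.079 along -0.0274  x 0.557 y 0.261
side len 0.181 along 0.0780  x 0.524 y 0.089
side len 0.077 along -0.0315  x 0.785 y 0.436
side len 0.077 along -0.0228  x 0.367 y 0.411
```

```bash
cat >> h.py <<'E'
YAW=-.031
def board(n,im,box=None):
    o,R=drainer(YAW); q=quad(boardmask(im,box or BOX[n])); p=plane(n,q,o+.008*R[:,2],R[:,2]); return (p-o)@R
E
python3 - <<'E'
from h import *
np.set_printoptions(precision=4,suppress=True)
o,R=drainer(YAW);print(o)
ims={n:cv2.imread(f"pics/{n}0.png")[:,:,::-1].copy() for n in("top","side")}
for n in ims:
    p=board(n,ims[n]); print(n,p); print(np.linalg.norm(p-np.roll(p,-1,0),axis=1))
# bystanders rims: top view ellipse centres by eye, at their heights
for k,uv,h in(("cups",(388,140),.099),("mortar",(286,142),.070),("egg",(390,353),.064),("ram",(278,348),.042),("col",(142,184),.084)):
    p=plane("top",[uv],o+h*R[:,2],R[:,2]);print(k,(p-o)@R)
for k,uv,h in(("cups",(441,263),.099),("mortar",(416,205),.070),("egg",(184,292),.064),("ram",(208,217),.042)):
    p=plane("side",[uv],o+h*R[:,2],R[:,2]);print(k,"side",(p-o)@R)
E
```

```text
[ 0.553  -0.0657  0.014 ]
top [[ 0.0679  0.0657  0.008 ]
 [-0.0706  0.0497  0.008 ]
 [-0.0905  0.2376  0.008 ]
 [ 0.0472  0.2525  0.008 ]]
[0.1394 0.1889 0.1385 0.188 ]
side [[ 0.0476  0.2499  0.008 ]
 [ 0.0694  0.0591  0.008 ]
 [-0.0686  0.0432  0.008 ]
 [-0.0898  0.235   0.008 ]]
[0.1921 0.139  0.1929 0.1382]
cups [[0.168 0.101 0.099]]
mortar [[0.1652 0.2702 0.07  ]]
egg [[-0.1771  0.0855  0.064 ]]
ram [[-0.1779  0.2642  0.042 ]]
col [[0.0718 0.4963 0.084 ]]
cups side [[0.1717 0.0971 0.099 ]]
mortar side [[0.1685 0.2573 0.07  ]]
egg side [[-0.1742  0.0739  0.064 ]]
ram side [[-0.1751  0.2556  0.042 ]]
```

```bash
python3 - <<'E'
from h import *
np.set_printoptions(precision=3,suppress=True)
o,R=drainer(YAW)
print(robot.get_state()["qpos"])
for s in(1,-1):
    T=np.c_[s*R[:,1],s*R[:,0],-R[:,2]]; print(np.linalg.det(T))
    for d in((-.015,.285,.16),(-.015,.285,.022),(-.015,.158,.022)):
        print(s,d,robot.ik(o+R@np.array(d),T))
E
```

```text
[ 1.266  0.418 -0.01   1.614  0.005  1.111 -0.053]
1.0
1 (-0.015, 0.285, 0.16) [ 0.33   0.586 -1.01   1.738  0.519  1.101 -0.869]
1 (-0.015, 0.285, 0.022) [ 0.29   0.815 -0.981  1.819  0.798  0.945 -1.068]
1 (-0.015, 0.158, 0.022) [ 0.323  0.631 -0.674  1.917  0.509  0.763 -0.662]
1.0
-1 (-0.015, 0.285, 0.16) [ 0.372  0.624 -1.084  1.737  0.577  1.127  2.229]
-1 (-0.015, 0.285, 0.022) [ 0.349  0.884 -1.089  1.817  0.898  1.013  2.009]
-1 (-0.015, 0.158, 0.022) [ 0.594  0.841 -1.089  1.91   0.885  0.963  2.2  ]
```

```bash
cat >> h.py <<'E'
o,RD=drainer(YAW); T=np.c_[RD[:,1],RD[:,0],-RD[:,2]]
def W(x,y,z): return o+RD@np.array([x,y,z])
def D(): s=robot.get_state(); return (s["ee_pos"]-o)@RD, s
E
python3 - <<'E'
from h import *
np.set_printoptions(precision=4,suppress=True)
robot.move_ptp(W(-.015,.287,.16),T)
robot.gripper_to(.08)
print(D()[0],D()[1]["time"],D()[1]["force"])
for n in("top","side"): cv2.imwrite(f"pics/{n}1.png",robot.grab_frame(n)[:,:,::-1])
E
```

```text
[-0.015  0.287  0.16 ] 3.7667 [ 0.2973 -0.094  -0.3296]
```

View pics/side1.png

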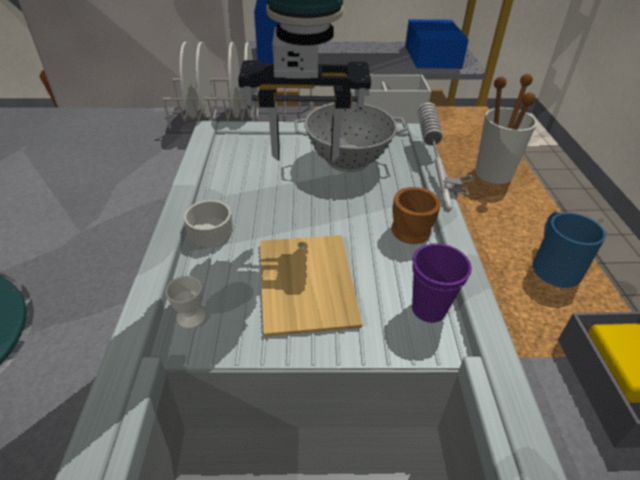

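View pics/top1.png

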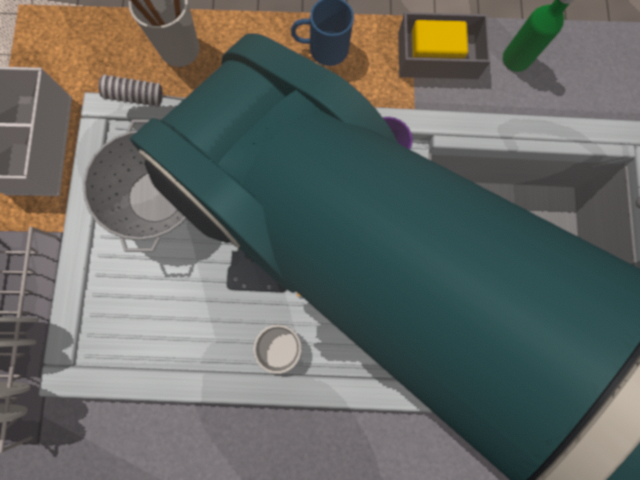

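The gripper is behind the hole end, at (305,120) in the side view, and clear of everything. The arm blocks the top view, so I'll use the side view from here. Next is a guarded descent.

```bash
python3 - <<'E'
from h import *
np.set_printoptions(precision=4,suppress=True)
robot.move_linear(W(-.015,.287,.034),velocity=.1)
hit=robot.move_linear(W(-.015,.287,.016),velocity=.015,threshold=4)
d,s=D(); print(hit,d,s["force"],s["time"])
robot.move_linear(W(-.015,.287,max(d[2],.018)+.003),velocity=.02)
d,s=D(); print(d,s["force"],s["time"])
cv2.imwrite("pics/side2.png",robot.grab_frame("side")[:,:,::-1])
E
```

```text
True [-0.015   0.287   0.0193] [-0.6953 -1.088   7.1894] 6.1833
[-0.015   0.287   0.0223] [ 0.2578 -0.1038  0.018 ] 6.5
```

View pics/side2.png

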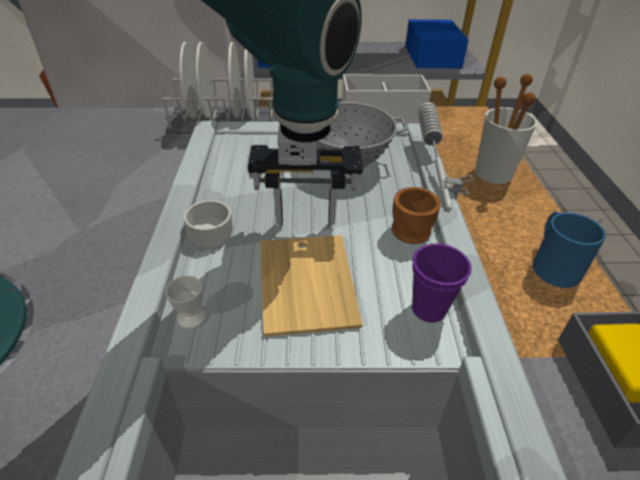

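Contact came at TCP height 19.3 mm, which agrees with the rib plane (19 mm expected). I'll push part-way and then check.

```bash
cat >> h.py <<'E'
def look(name):
    im=robot.grab_frame("side"); cv2.imwrite(f"pics/{name}.png",im[:,:,::-1])
    m=boardmask(im,(230,215,400,420)); q=quad(m); 
    p=(plane("side",q,o+.008*RD[:,2],RD[:,2])-o)@RD
    print("top-plane corners",p.tolist())
    return im,q,p
E
python3 - <<'E'
from h import *
np.set_printoptions(precision=4,suppress=True)
robot.move_linear(W(-.015,.19,.0223),velocity=.04)
d,s=D(); print(d,s["force"],s["moment"],s["time"])
im,q,p=look("side3")
E
```

```text
[-0.015   0.19    0.0223] [-0.336   0.4704 -0.0381] [ 0.1296 -0.0628  0.0042] 9.125
top-plane corners [[0.04768803536515052, 0.17697852849378934, 0.008000000000000002], [0.04794581660473007, -0.01474267487896467, 0.008000000000000064], [-0.09027099453603654, -0.014825449569699242, 0.008000000000000009], [-0.08982385039189451, 0.1771698399306184, 0.008000000000000042]]
```

View pics/side3.png

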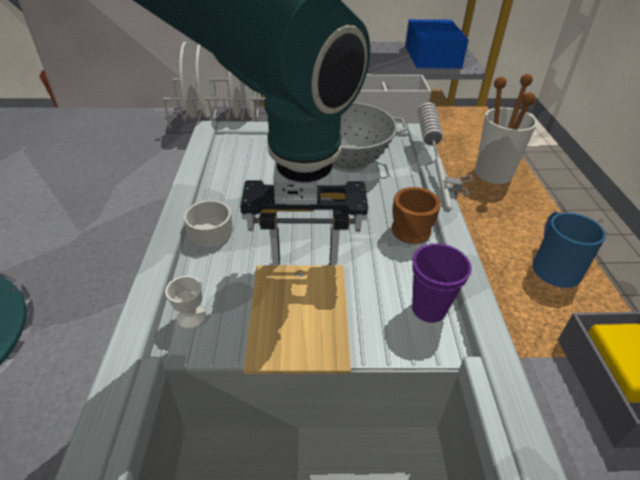

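The board is now square, with side edges at x -0.090 and +0.048 and no rotation. It sticks out about 13 mm, so I'll push another 27 mm.

```bash
python3 - <<'E'
from h import *
np.set_printoptions(precision=4,suppress=True)
robot.move_linear(W(-.015,.163,.0223),velocity=.03)
d,s=D(); print(d,s["force"],s["time"])
robot.move_linear(W(-.015,.185,.0223),velocity=.08)
im,q,p=look("side4")
robot.move_linear(W(-.015,.185,.16),velocity=.15)
print(robot.get_state()["time"])
cv2.imwrite("pics/sc4.png",cv2.resize(im[250:430,220:380],None,fx=4,fy=4,interpolation=cv2.INTER_CUBIC)[:600])
E
```

```text
[-0.0151  0.163   0.0222] [0.2362 0.2653 0.4005] 10.225
top-plane corners [[0.04730006278949612, 0.15146600865118082, 0.008000000000000045], [0.048757038729158646, -0.04154795449136661, 0.007999999999999998], [-0.09044246780779404, -0.04149070730274022, 0.007999999999999953], [-0.08984655055507497, 0.15052483136288733, 0.008000000000000002]]
11.7667
```

View pics/side4.png

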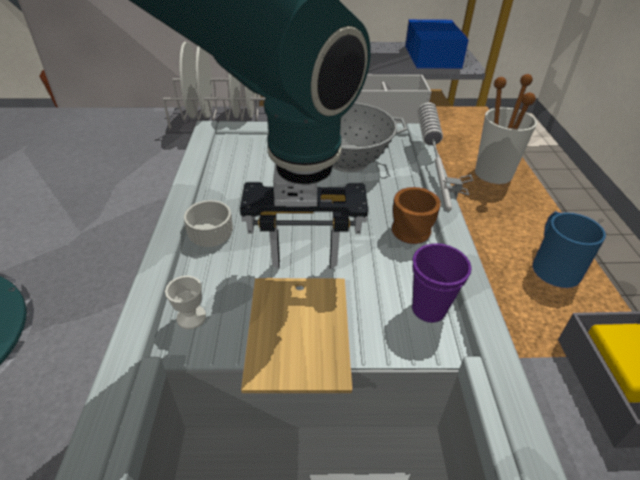

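View pics/sc4.png

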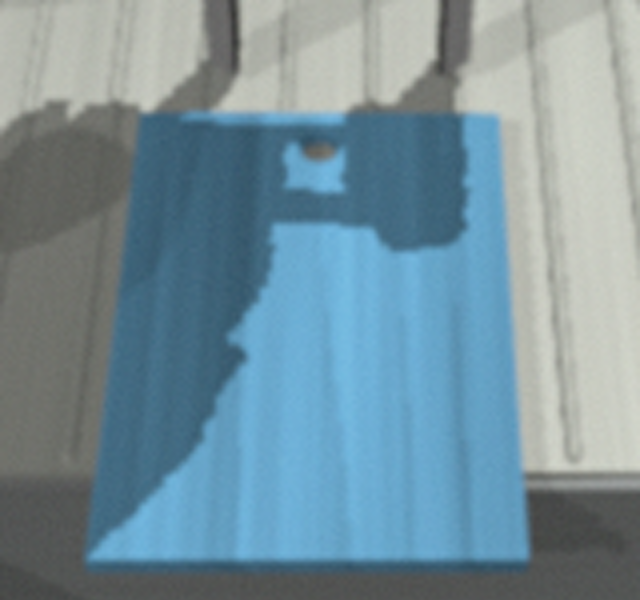

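It looks square, with about 39 mm of overhang. I'll move the arm away and check with the top camera.

```bash
python3 - <<'E'
from h import *
np.set_printoptions(precision=4,suppress=True)
robot.goto_joints([1.266,0.417,-0.01,1.614,0.005,1.111,-0.053])
print(robot.get_state()["time"])
im,q,p=look("side5")
t=robot.grab_frame("top"); cv2.imwrite("pics/top5.png",t[:,:,::-1])
print(board("top",t,(270,180,520,330)))
t0=cv2.imread("pics/top0.png");d=cv2.absdiff(t0,t[:,:,::-1]).max(2)
s0=cv2.imread("pics/side0.png");e=cv2.absdiff(s0,im[:,:,::-1]).max(2)
def box(m,b):x0,y0,x1,y1=b;return int(m[y0:y1,x0:x1].max())
for k,b in dict(cups=(362,115,414,175),mortar=(260,115,312,172),egg=(370,335,410,375),ram=(250,320,306,378),col=(80,125,205,250)).items():print("top",k,box(d,b))
for k,b in dict(cups=(408,240,475,325),mortar=(388,185,442,243),egg=(160,272,208,330),ram=(180,198,236,250),col=(290,98,410,172)).items():print("side",k,box(e,b))
E
```

```text
14.625
top-plane corners [[0.04727099635835657, 0.15146580918096306, 0.007999999999999915], [0.048802610371964567, -0.04154797323316029, 0.007999999999999929], [-0.09111405361583486, -0.04149043110636294, 0.008000000000000012], [-0.08996841911911213, 0.15052399503217662, 0.008000000000000037]]
[[ 0.0469  0.1533  0.008 ]
 [ 0.0477 -0.0359  0.008 ]
 [-0.0931 -0.0379  0.008 ]
 [-0.0912  0.1531  0.008 ]]
top cups 6
top mortar 6
top egg 4
top ram 4
top col 6
side cups 18
side mortar 19
side egg 8
side ram 10
side col 11
```

View pics/top5.png

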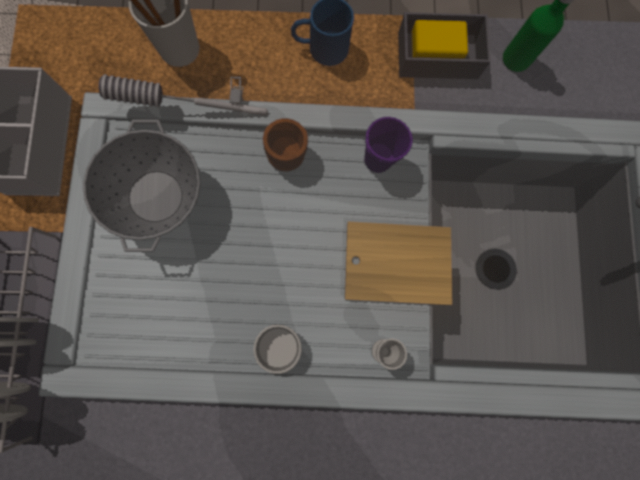

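Both views agree on 34–40 mm of overhang, depending on which line of the edge lip is taken as the edge, and every value falls within 28–52 mm. The angle is within about 0.01 rad and the bystanders haven't moved.

```bash
python3 -c "
from rig import robot
robot.sign_off(); print(robot.get_state()['time'])"
```

```text
the job is handed in; nothing more can be done
the job is handed in; nothing more can be done
```

I pushed the chopping board toward the sink with both fingertips against its hole end, flat on the ribs and never lifted. It now sticks out about 39 mm over the basin. I then backed off, raised the arm, returned it to its start pose and handed the job in at about 15 s of the 35 s allowed.

- **Overhang:** both cameras give about 39–40 mm measured from where the flat of the edge ends. Measured from the outer line of the lip, they give about 33 mm. All of these are inside the 28–52 mm allowed.
- **Squareness:** the board is within about 0.01 rad of square to the edge.
- **Other items:** the before and after pictures show almost no change at the cups, mortar, egg cup, small dish and colander, so none of them moved.
- **Disagreements:** the top and side cameras differed by 2–4 mm in the direction of the fall, both for the edge and for the board. I used the mean for the edge. The edge lip shows as two lines about 6 mm apart, which leaves the overhang uncertain by a few mm.

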